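# Hook the book ledge onto the reading stand and lock it with the pull-and-turn knob

## Task

Fit the loose book ledge to the sloping reading stand: to open its lock, pull the knob straight out from the board, turn it counter-clockwise until the steel finger points at the stand's right-hand edge, and push it fully home. Then hook the ledge's two hooks into the slotted steel channels on the board and press it down the slope until it is fully home. Last, lock it in: pull the knob out again, turn the finger back until it points down the slope at the ledge, and push the knob fully home; leave the book, the tape dispenser and the stapler where they are.

Things in the scene. Friction and masses are not known exactly. Their poses are not given: they have to be found in the camera images.
- board: Wooden face of the reading stand, 300 mm wide, 262 mm up the slope, tilted 25 deg to the desk, fixed. Origin: on the face, middle of its lower edge, 36 mm above the desk. x runs up the slope, y to the left as seen by a reader facing the stand, z straight out of the face (up and towards the reader). Offsets called 'board' are in this frame.
- slot_left (a point): Middle of the slot in the left steel channel (board x 104, y 60, z 13 mm). A channel is 28 mm wide, 13 mm high, from board x = 44 to 128 mm, hollow under its 3 mm top plate; its one slot is 14 mm wide (y) and runs from board x = 90 to 118 mm. The ledge's hooks enter here.
- slot_right (a point): Middle of the like slot in the right channel (board x 104, y -60, z 13 mm).
- seat (a point): Where the ledge's origin is when fully home (board x 55, y 0, z 2 mm), ledge and board axes alike. To mount: axes alike, ledge origin at board x = 70 (+-4), y = 0 (+-3.5) mm; lower along board -z until the plate lies on the channels (origin z = 2 mm); press down the slope (board -x) 15 mm, with 3 to 8 N, past two sprung ball catches beside the skirt, to the slots' lower ends.
- ledge: Loose book ledge, 0.2 to 0.4 kg, L-shaped: wooden shelf strip 200 mm long (y), 10 mm thick (x -5..5 mm), z 11..53 mm, on a steel back plate (x -5..57, y -100..100, z 11..15 mm). Origin: lowest level, under the middle of the strip. z is up as it lies on the desk, x points from the strip to the folded edge. A skirt under the strip (y -36..36) and the folded edge (see ledge_edge) reach down to z = 0.
- ledge_grip (a point): Point in the middle of the ledge's shelf strip (ledge x 0, y 0, z 38 mm): grasp it across its 10 mm (along ledge x), fingers along ledge -z. The strip stands 38 mm clear above the plate; small page stops stand on its inner side only beyond 90 mm from the middle.
- ledge_edge (a point): Middle of the plate's far edge (ledge x 57, y 0, z 11 mm). At both ends (80 to 100 mm from the middle) this edge is folded down to z = 0. The fold at the right end is what the lock's finger stops: with the finger down and home a ledge cannot be hooked in; with a ledge not fully home, the finger cannot be pushed in behind it.
- hook_left (a point): Foot of the ledge's hook at ledge y = +60 mm (x 35, z 0). A hook is 7 mm wide and hangs from the plate to z = 0: a shank (ledge x 35..43 mm) and a tooth (x 26..35, z 0..6.5 mm) that points to ledge -x and slips under the channel's top plate.
- hook_right (a point): Foot of the like hook at ledge y = -60 mm (x 35, z 0).
- knob (a point): Mid-height of the lock's knob, on its axis; moves with it. Black round fluted knob, 40 mm across, 25 mm tall, upper right of the board; axis = board z through board x 164, y -88 mm. Home, this point is 30 mm and the knob 18..43 mm off the face. Below it a 9 mm steel finger reaches 50 mm from the axis, 1..10 mm off the face, in a notch of a fixed collar (radius 24..30, 9 mm high).
- lock_pull (a joint): How far knob and finger are pulled out along board +z, m: 0 fully home, 0.016 fully out. Needs 2 to 4 N either way and stays where it is left. The finger clears the collar, and can turn, from about 0.010.
- lock_turn (a joint): Turn of knob and finger, rad, growing counter-clockwise seen from in front (about board +z). 0 locked: the finger points down the slope (board -x), its tip 2 mm above the folded edge of a mounted ledge. 1.3 open: it points to the board's right edge. Stops at -0.02 and 1.32. Turns with about 0.03 N m; goes home only within about 0.1 rad of 0 or of 1.3, where the collar is notched.
- book: A closed blue hard-bound book lying on the desk, 135x200x22 mm; origin under its middle. A bystander.
- tape: Grey weighted tape dispenser, 44x132x70 mm, on the desk in front of the stand; origin under its middle. A bystander.
- stapler: Dark blue stapler, 36x148x51 mm, on the desk in front of the stand; origin under its middle. A bystander.

How it is judged:
On the way, in this order (a step that is already met when the one before it is completed fails the run):
1. the lock is open: finger turned to the right and the knob pushed home (value of joint lock_pull below 0.003 m and value of joint lock_turn above 1.2 rad), for 0.2 s.
2. the ledge is hooked into both channels and pressed fully down the slope (x of ledge in the frame of board between 0.051 and 0.0585 m and y of ledge in the frame of board between -0.007 and 0.007 m and z of ledge in the frame of board between -0.002 and 0.006 m and angle between the z axis of ledge and the z axis of board, either way round below 0.07 rad and angle between the x axis of ledge and the x axis of board, either way round below 0.07 rad), for 0.2 s.
3. the finger is turned back down the slope and the knob pushed home, with the ledge in place (all of step 2 and value of joint lock_pull below 0.003 m and value of joint lock_turn below 0.1 rad), for 0.2 s.
At the end, for the whole second after the job is handed in: The ledge is hooked in both channels, at rest, fully home (within 4 mm of x = 55 mm up the slope, 7 mm of the centre line, 4 mm of its height, 4 degrees of the board's axes); the finger points down the slope within 0.1 rad; the knob is home within 3 mm (all of step 3 and linear speed of ledge below 0.01 m/s); the robot touches nothing.
It fails at once if the book is moved by more than 25 mm (distance of book from where it was at the start of the episode above 0.025 m).
It fails at once if the tape dispenser is moved by more than 25 mm (distance of tape from where it was at the start of the episode above 0.025 m).
It fails at once if the stapler is moved by more than 25 mm (distance of stapler from where it was at the start of the episode above 0.025 m).
It also fails if it takes over 61 s, if anything falls off the work surface, if the arm or the gripper's body presses on something with over 40 N, if the wrist force passes 120 N, or if a joint passes its speed limit or range.

## Robot

A 7-joint arm with a two-finger parallel gripper is mounted at the origin on a cart in front of the work surface, level with it; the furniture and walls round the work are solid. World frame = base frame: x ahead of the robot, y to its left, z up, the work surface at z = 0. Lengths are in m, angles in rad, forces in N, time in s.
With the tool pointing down it reaches from about 0.425 to 0.875 m from the base axis. Payload 4.7 kg.
Tool frame: the origin (TCP) lies midway between the tips of the shut fingers; the grasp point (between the pads) lies 19 mm behind it; z points along the fingers, y is the line along which they close (so a half turn about z gives the same grasp; the last joint's range is limited). The gripper opens to 87 mm and grips with 3 to 60 N. Pads are 19 mm wide; open, the fingers measure 117 mm over their backs; the gripper's body (75 mm by 190 mm) begins 51 mm behind the grasp point.
Start: joints at [-1.265, 0.321, -0.07, 1.45, 0.023, 1.371, -0.057], TCP at [0.187, 0.623, 0.223] pointing down, gripper open.
Joint ranges: [-2.86, 2.86], [-0.3, 2.09], [-1.38, 1.24], [0.06, 2.45], [-1.56, 4.7], [0.09, 2.05], [-2.69, 2.69]. Speed limits (rad/s): [2.57, 2.57, 3.14, 3.14, 3.14, 3.14, 3.14].

## Interface

Orientations are given as [roll, pitch, yaw] about the fixed x, y, z axes, in that order (R = Rz(yaw) Ry(pitch) Rx(roll)).
In Python, from station import ctrl, snapshot, camera_params, job gives the robot as it stands. Calls block until the motion is done:
- ctrl.move_pose(position, orientation): joint-space move of the TCP to a pose.
- ctrl.line_to(position, orientation=None, rate=0.15, threshold=None): straight line of the TCP; orientation=None keeps the orientation; rate is the mean speed in m/s. With threshold (N) it stops when the force on the tool has changed by that much, and returns True; else False.
- ctrl.goto_joints(angles): joint-space move.
- ctrl.let_go() and ctrl.close_gripper(strength=None): open the fingers fully, or close them until they stop; strength is the grip in N (None keeps the last).
- ctrl.wait(seconds).
- ctrl.ik(position, orientation): joint angles nearest the present ones, or None.
- snapshot(name): name is "scene" or "top" or "wrist"; returns the picture (420x560x3 uint8, red, green, blue); there is no depth.
- camera_params(name): a dict with "mtx" (3x3 intrinsics, pixels), "world_from_camera" (4x4, takes a point from camera to world coordinates). Camera axes: x right, y down, z forward; pixel columns grow to the right and rows downward; lengths in m; the calibration is good to about 2 mm. A picture is of the moment at which its call begins: read the wrist's pose just before it. camera_params takes no time and is no camera call; for the wrist camera it gives the pose at the moment of the call.
A pose or a line that the arm cannot do raises ctrl.PlanningError and nothing moves.
- job.sign_off(): hands the job in, once; it reports no verdict.
Readings, each from a call of its own:
- ctrl.get_t(): time.
- ctrl.get_joints(): joint angles.
- ctrl.get_joint_vel(): joint speeds.
- ctrl.get_joint_torque(): joint torques, N m.
- ctrl.get_ee_pos(): TCP position.
- ctrl.get_ee_rot(): TCP orientation.
- ctrl.get_force(): force on the tool from outside, world axes, zero at the start.
- ctrl.get_ft_torque(): the same for the moment, N m.
- ctrl.get_opening(): opening from 0.0 (shut) to 1.0 (fully open).
Only numpy, scipy, OpenCV 4.12 (cv2) and the standard library are available. Lean on these libraries where they do the work, as an engineer would, in place of code of your own. Each camera call takes 0.05 s, during which the arm holds its last target. There are 200 camera calls.

## Working session

There is one attempt and no reset: what is moved stays moved. The work goes in short steps, each a Python script; the robot and the scene stay as the last script left them, time stands still between calls to the robot, and variables do not carry over. Pictures are saved under pics/ and viewed, on a budget of 10 in all, crops included, one or two more only if the job needs it, and the job is handed in when it is done.

```bash
mkdir -p pics; ls; python3 - <<'E'
from station import ctrl, snapshot, camera_params
import cv2
for n in ("scene","top"):
    cv2.imwrite(f"pics/{n}0.png",snapshot(n)[:,:,::-1])
    print(n,camera_params(n))
print(camera_params("wrist"), ctrl.get_ee_pos(), ctrl.get_ee_rot())
E
```

```text
pics
scene {'mtx': array([[393.11235623,   0.        , 288.72433592],
       [  0.        , 393.11235623, 207.34018705],
       [  0.        ,   0.        ,   1.        ]]), 'world_from_camera': array([[ 8.41178716e-01, -3.51643948e-01,  4.10810055e-01,
         1.65833050e-01],
       [-5.40757196e-01, -5.47212171e-01,  6.38858744e-01,
        -5.81492722e-01],
       [ 1.49450327e-04, -7.59542872e-01, -6.50457227e-01,
         7.80990122e-01],
       [ 0.00000000e+00,  0.00000000e+00,  0.00000000e+00,
         1.00000000e+00]])}
top {'mtx': array([[495.51115832,   0.        , 282.4411284 ],
       [  0.        , 495.51115832, 216.81144067],
       [  0.        ,   0.        ,   1.        ]]), 'world_from_camera': array([[ 0.01879854, -0.98281206,  0.18364929,  0.30784457],
       [-0.99978365, -0.02011365, -0.00530063,  0.08718345],
       [ 0.00890338, -0.18350991, -0.98297754,  1.61445817],
       [ 0.        ,  0.        ,  0.        ,  1.        ]])}
{'mtx': array([[296.51915676,   0.        , 281.71615589],
       [  0.        , 296.51915676, 206.82687883],
       [  0.        ,   0.        ,   1.        ]]), 'world_from_camera': array([[ 2.87647848e-01,  9.18378812e-01,  2.71733459e-01,
         1.11738451e-01],
       [ 9.57735736e-01, -2.75534467e-01, -8.26015579e-02,
         6.44461671e-01],
       [-9.87586812e-04,  2.84009005e-01, -9.58821104e-01,
         3.84462558e-01],
       [ 0.00000000e+00,  0.00000000e+00,  0.00000000e+00,
         1.00000000e+00]])} [0.18687301 0.62203856 0.22156506] [-3.13985823e+00  5.69733253e-05  2.84981330e+00]
```

View pics/scene0.png

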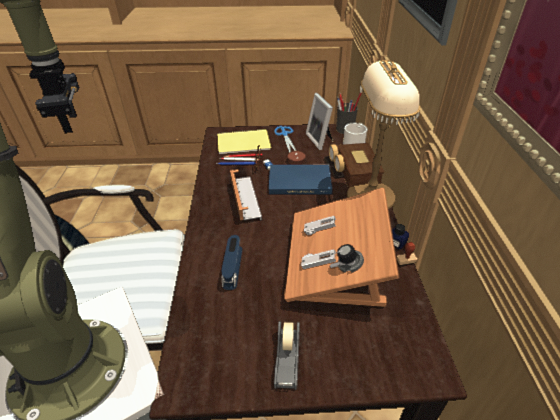

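View pics/top0.png

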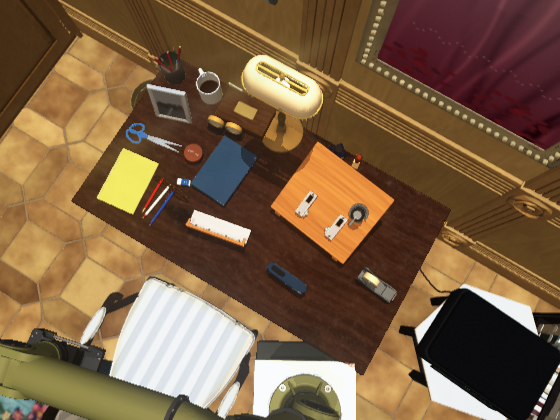

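The top view shows the board with corners at about (272,207), (345,263), (394,203) and (318,142). The ledge is at about (187..251, 212..245) with its strip on the robot side, the knob is at (358,213), and the lower ends of the channels point towards the robot. I'll enlarge both areas to pick points.

```bash
python3 - <<'E'
import cv2, numpy as np
t=cv2.imread("pics/top0.png"); s=cv2.imread("pics/scene0.png")
a=cv2.resize(t[135:275,180:400],None,fx=3.6,fy=3.6,interpolation=cv2.INTER_CUBIC)[:,:800]
cv2.imwrite("pics/c1.png",a)
b=cv2.resize(s[160:310,222:402],None,fx=4,fy=4,interpolation=cv2.INTER_CUBIC)
cv2.imwrite("pics/c2.png",b)
E
```

```text
(no output)
```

View pics/c1.png

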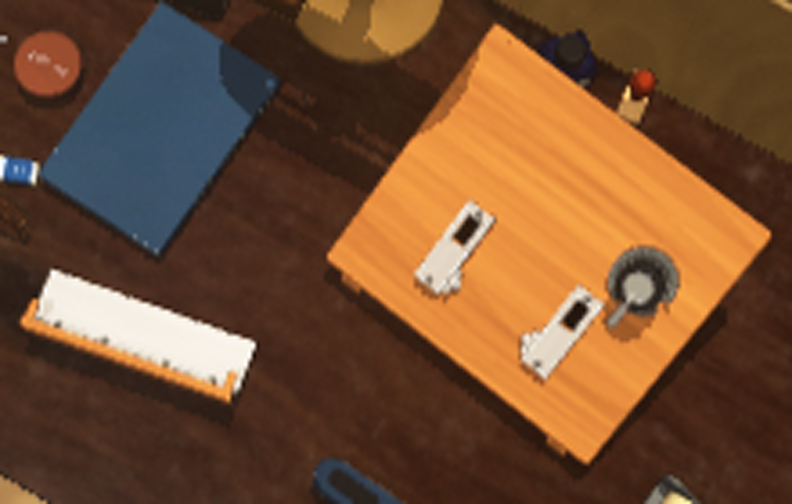

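View pics/c2.png

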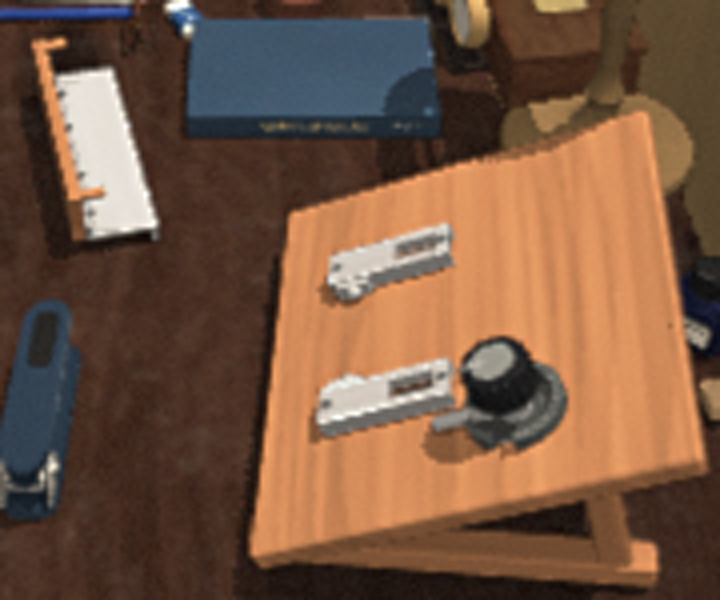

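```bash
cat > h.py <<'E'
import numpy as np, cv2
from scipy.optimize import least_squares
from scipy.spatial.transform import Rotation as Ro
T25=np.deg2rad(25)
def Tm(x,y,z,yaw,tilt):
    # local x = up the slope
    R=(Ro.from_euler('z',yaw)*Ro.from_euler('y',-tilt)).as_matrix()
    T=np.eye(4);T[:3,:3]=R;T[:3,3]=[x,y,z];return T
def proj(cp,P):
    P=np.atleast_2d(P);W=cp["world_from_camera"];c=(P-W[:3,3])@W[:3,:3]
    q=c@cp["mtx"].T;return q[:,:2]/q[:,2:]
def fit(obs,x0,mk):
    # obs: list of (cam params, local pts(mm), px)
    def f(p):
        T=mk(p);return np.concatenate([(proj(c,(np.array(L)/1000)@T[:3,:3].T+T[:3,3])-np.array(px)).ravel() for c,L,px in obs])
    r=least_squares(f,x0,loss='soft_l1');return r.x,f(r.x).reshape(-1,2)
mkB=lambda p:Tm(p[0],p[1],0.036,p[2],T25)
mkL=lambda p:Tm(p[0],p[1],0.0,p[2],0)
E
python3 - <<'E'
from h import *
from station import camera_params
ct,cs=camera_params("top"),camera_params("scene")
t=lambda a:(np.array(a)+.5)/3.6-.5+[180,135]
s=lambda a:(np.array(a)+.5)/4-.5+[222,160]
Bp=[(0,150,0),(0,-150,0),(262,-150,0),(262,150,0),(104,60,13),(104,-60,13)]
p,r=fit([(ct,Bp,t([(328,258),(587,463),(771,236),(497,25),(467,230),(577,314)])),
 (cs,Bp,s([(292,212),(252,552),(703,462),(645,113),(420,243),(412,382)]))],[.6,-.1,-.6],mkB)
print(p);print(r.round(1))
Lp=[(57,100,15),(57,-100,15)]
q,r=fit([(ct,Lp,t([(54,270),(256,342)])),(cs,Lp+[(-5,100,53),(-5,-100,53),(-5,-100,11)],s([(110,68),(158,230),(33,42),(70,197),(75,240)]))],[.5,.2,-.3],mkL)
print(q);print(r.round(1))
T=mkB(p);
for n,P in dict(knob=(164,-88,30),seat=(70,0,2)).items(): print(n,(T@np.r_[np.array(P)/1000,1])[:3])
np.savez("est.npz",B=p,L=q)
E
```

```text
[ 0.54553053  0.00348579 -0.66307242]
[[-1.3 -0.4]
 [-0.5  0.9]
 [ 0.9  0. ]
 [-0.4 -1. ]
 [-0.3  0.1]
 [-0.8  0.4]
 [-0.1 -0. ]
 [-0.6  1.1]
 [ 0.6 -0.3]
 [ 1.6 -1.3]
 [-0.5  1. ]
 [ 0.5  0.6]]
[ 0.53903648  0.29408713 -0.3264111 ]
[[-0.9 -0.1]
 [ 0.   0.3]
 [ 0.6  0.2]
 [ 0.2 -1. ]
 [-0.1 -0.2]
 [-0.   0.8]
 [-0.1  1. ]]
knob [ 0.59851042 -0.14955389  0.13249863]
seat [ 0.59486298 -0.03504481  0.06739589]
```

```bash
cat >> h.py <<'E'
def tool(T,P,phi):
    """pose of TCP at local point P(mm) of frame T, tool z=-local z, tool y at angle phi from local y about local z"""
    R=T[:3,:3]; y=R@np.array([-np.sin(phi),np.cos(phi),0]); z=-R[:,2]; x=np.cross(y,z)
    return (T@np.r_[np.array(P)/1000.,1])[:3], Ro.from_matrix(np.c_[x,y,z]).as_euler('xyz')
E
python3 - <<'E'
from h import *
from station import ctrl
e=np.load("est.npz");B=mkB(e["B"]);L=mkL(e["L"])
def show(n,*a):
    j=ctrl.ik(*tool(*a)); print(n,None if j is None else np.round(j,2))
for f in (0,np.pi,-np.pi): 
  for d in (-.65,0,.65): show(("knob",round(f+d,2)),B,(164,-88,20),f+d)
for f in (np.pi/2,-np.pi/2):
    show(("ledge",f),L,(0,0,19),f);show(("ledge up",f),L,(0,0,200),f);show(("seat",f),B,(70,0,21),f);show(("seatup",f),B,(70,0,100),f)
show("look",B,(130,-40,130),0);show("look",B,(130,-40,130),np.pi)
E
```

```text
('knob', -0.65) [-0.62  0.08  0.72  2.04  0.28  0.69  0.15]
('knob', 0) [-0.69  0.09  0.79  2.04  0.27  0.69  0.81]
('knob', 0.65) [-0.67  0.08  0.77  2.04  0.28  0.69  1.46]
('knob', 2.49) None
('knob', 3.14) [-0.96  0.12  1.08  2.05  0.2   0.68 -2.26]
('knob', 3.79) [-0.32  0.08  0.39  2.03  0.33  0.7  -1.73]
('knob', -3.79) None
('knob', -3.14) [-0.96  0.12  1.08  2.05  0.2   0.68 -2.26]
('knob', -2.49) [-0.32  0.08  0.39  2.03  0.33  0.7  -1.73]
('ledge', 1.5707963267948966) [-0.57  0.42  0.04  1.75 -0.02  0.97  2.29]
('ledge up', 1.5707963267948966) [-0.62  0.25  0.1   1.58 -0.02  1.31  2.29]
('seat', 1.5707963267948966) [-0.58  0.11  0.4   2.09  0.44  0.71  1.99]
('seatup', 1.5707963267948966) [-0.65 -0.05  0.39  2.07  0.47  0.89  1.96]
('ledge', -1.5707963267948966) [-0.87  0.44  0.4   1.77 -0.2   0.98 -0.72]
('ledge up', -1.5707963267948966) [-0.87  0.26  0.39  1.59 -0.1   1.31 -0.79]
('seat', -1.5707963267948966) [-0.65  0.11  0.48  2.09  0.43  0.7  -1.14]
('seatup', -1.5707963267948966) [-0.63 -0.04  0.37  2.07  0.47  0.89 -1.18]
look [-0.27 -0.08  0.14  2.    0.39  0.95  0.59]
look [ 0.99 -0.09 -1.04  1.96  0.27  0.91 -2.44]
```

```bash
python3 - <<'E'
from h import *
from station import ctrl,snapshot,camera_params
import pickle
e=np.load("est.npz");B=mkB(e["B"]);L=mkL(e["L"])
D={}
def shot(n):
    D[n]=camera_params("wrist");im=snapshot("wrist");cv2.imwrite(f"pics/{n}.png",cv2.resize(im[:,:,::-1],(800,600),interpolation=cv2.INTER_CUBIC))
ctrl.move_pose(*tool(L,(20,0,150),-np.pi/2)); ctrl.wait(.2); shot("wl")
ctrl.move_pose(*tool(B,(125,-30,130),-.6)); ctrl.wait(.2); shot("wb")
pickle.dump(D,open("cams.pkl","wb")); print(ctrl.get_t(),ctrl.get_joints(),ctrl.get_force())
for n,T,pts in (("wl",L,[(57,100,15),(57,-100,15),(-5,-100,53),(-5,100,53)]),("wb",B,[(0,150,0),(0,-150,0),(262,-150,0),(262,150,0),(104,60,13),(104,-60,13),(164,-88,43)])):
    print(n,(proj(D[n],np.array(pts)/1000@T[:3,:3].T+T[:3,3])*800/560).round(0).tolist())
E
```

```text
3.725 [-0.74974351 -0.10341404  0.57295068  2.0036065   0.45938269  0.96982794
 -0.07623528] [ 0.58106859 -0.75757182  0.07779268]
wl [[461.0, 137.0], [450.0, 405.0], [369.0, 433.0], [361.0, 131.0]]
wb [[537.0, -57.0], [157.0, 235.0], [376.0, 493.0], [714.0, 300.0], [499.0, 187.0], [349.0, 289.0], [363.0, 396.0]]
```

View pics/wl.png

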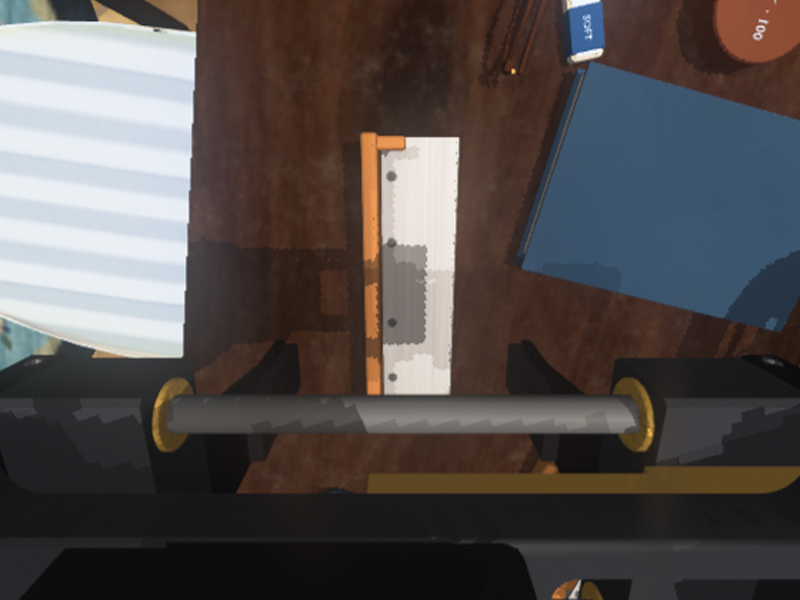

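View pics/wb.png

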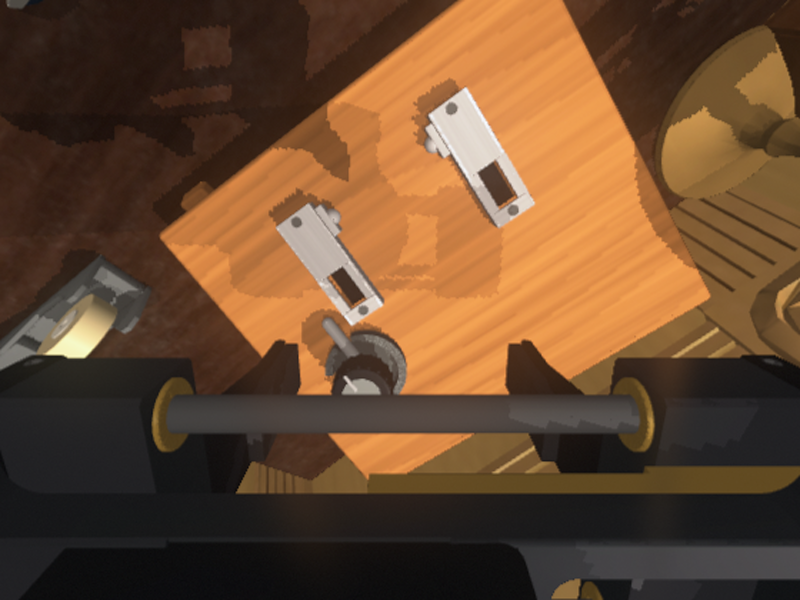

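```bash
python3 - <<'E'
from h import *
import pickle
D=pickle.load(open("cams.pkl","rb"));e=np.load("est.npz")
P=[(0,-150,0),(262,150,0),(90,53,13),(90,67,13),(118,67,13),(118,53,13),(90,-67,13),(90,-53,13),(118,-53,13),(118,-67,13),(44,-74,13),(44,-46,13),(128,-74,13),(128,-46,13),(44,46,13),(44,74,13),(128,46,13),(128,74,13)]
u=np.array([(160,237),(710,297),(476,167),(492,158),(518,197),(503,207),(327,273),(343,264),(368,297),(352,306),(277,225),(306,204),(352,325),(383,301),(429,111),(466,88),(500,227),(535,203)])
q=(u+.5)*.7-.5
p,r=fit([(D["wb"],P,q)],e["B"],mkB);print(e["B"],p);print(r.round(1).tolist())
mk6=lambda a:Tm(a[0],a[1],a[3],a[2],a[4])
p6,r=fit([(D["wb"],P,q)],np.r_[p,.036,T25],mk6);print(p6);print(r.round(1).tolist())
np.savez("est.npz",B=p,L=e["L"])
E
```

```text
[ 0.54553053  0.00348579 -0.66307242] [ 0.54325737  0.00489267 -0.6566288 ]
[[-3.8, -2.4], [4.0, -0.4], [0.9, 2.8], [3.1, -0.2], [0.7, -1.0], [-2.0, 0.8], [-0.3, 2.1], [0.0, 0.4], [-0.3, 0.2], [-0.6, 1.6], [-1.3, 0.5], [1.9, -2.2], [-0.2, -0.1], [0.9, 1.6], [-0.9, 1.4], [0.5, -2.6], [-0.8, 0.1], [0.9, -0.5]]
[ 0.54489661  0.00360916 -0.65887566  0.03236377  0.43819201]
[[-1.5, -2.9], [1.2, -0.7], [0.3, 3.3], [2.2, 0.5], [-0.4, -0.7], [-2.9, 1.0], [0.3, 1.4], [0.6, -0.2], [-0.1, -0.6], [-0.2, 0.7], [-0.0, 0.2], [3.0, -2.2], [0.1, -1.2], [1.0, 0.7], [-1.0, 2.5], [-0.0, -1.2], [-1.7, 0.1], [-0.4, -0.2]]
```

```bash
cat >> h.py <<'E'
from station import ctrl,snapshot,camera_params
def loc(T): 
    p=ctrl.get_ee_pos();R=Ro.from_euler('xyz',ctrl.get_ee_rot()).as_matrix()
    l=(T[:3,:3].T@(np.array(p)-T[:3,3])*1000); y=T[:3,:3].T@R[:,1]; 
    return l.round(1).tolist(), round(float(np.arctan2(-y[0],y[1])),3)
def rep(T,n): print(n,"t",round(ctrl.get_t(),2),"loc",loc(T),"F",(T[:3,:3].T@np.array(ctrl.get_force())).round(1),"M",(T[:3,:3].T@np.array(ctrl.get_ft_torque())).round(2),"op",round(ctrl.get_opening(),3))
E
python3 - <<'E'
from h import *
B=mkB(np.load("est.npz")["B"])
K=(164,-88)
g=lambda z,phi,**k: ctrl.line_to(*tool(B,(*K,z),phi),**k)
ctrl.move_pose(*tool(B,(*K,80),-.65)); rep(B,"above")
print(g(17,-.65,rate=.1,threshold=8)); rep(B,"down")
ctrl.close_gripper(30); rep(B,"grip")
z0=loc(B)[0]; 
g(17+14.5,-.65,rate=.04); rep(B,"pulled")
t=ctrl.get_t(); g(17+14.5,-.45); rep(B,"turn .2"); print(ctrl.get_t()-t)
E
```

```text
above t 4.16 loc ([164.3, -89.4, 79.3], -0.652) F [-0.2  1.  -0.4] M [0.02 0.45 0.02] op 1.005
False
down t 4.94 loc ([164.2, -87.3, 17.4], -0.649) F [0.4 0.3 0.4] M [-0.07  0.42  0.07] op 0.999
grip t 5.79 loc ([164.0, -88.0, 17.0], -0.65) F [-0.2 -0.4  0.7] M [-0.12  0.51  0.05] op 0.447
pulled t 6.3 loc ([164.0, -88.0, 31.9], -0.65) F [ 0.  -0.5  0.8] M [-0.26  0.66  0.04] op 0.447
turn .2 t 6.65 loc ([163.9, -88.1, 31.5], -0.453) F [-1.  -0.2  2.1] M [-0.24  0.65  0.08] op 0.45
0.35000000000000053
```

```bash
python3 - <<'E'
from h import *
B=mkB(np.load("est.npz")["B"])
K=(164,-88)
g=lambda z,phi,**k: ctrl.line_to(*tool(B,(*K,z),phi),**k)
for a in (-.2,.1,.4,.65): g(31.5,a)
rep(B,"turned")
print(g(16,.65,rate=.04,threshold=25)); rep(B,"pushed")
ctrl.let_go(); rep(B,"open")
g(85,.65)
ctrl.move_pose(*tool(B,(100,-20,150),.3)); ctrl.wait(.2)
c=camera_params("wrist");im=snapshot("wrist");cv2.imwrite("pics/k2.png",cv2.resize(im[:,:,::-1],(800,600)))
print((proj(c,np.array([(164,-88,43),(164,-138,10),(114,-88,10)])/1000@B[:3,:3].T+B[:3,3])*800/560).round())
E
```

```text
turned t 8.35 loc ([164.0, -88.7, 31.3], 0.645) F [-1.3 -4.3  2. ] M [-1.09  0.59  0.03] op 0.452
True
pushed t 8.79 loc ([163.9, -88.7, 16.7], 0.647) F [-1.5 -2.9 10.6] M [-0.39  0.88  0.05] op 0.453
open t 9.82 loc ([162.8, -91.1, 15.5], 0.649) F [ 0.5 -0.8 -0.1] M [ 0.03  0.59 -0.03] op 1.0
[[284. 351.]
 [231. 315.]
 [311. 272.]]
```

View pics/k2.png

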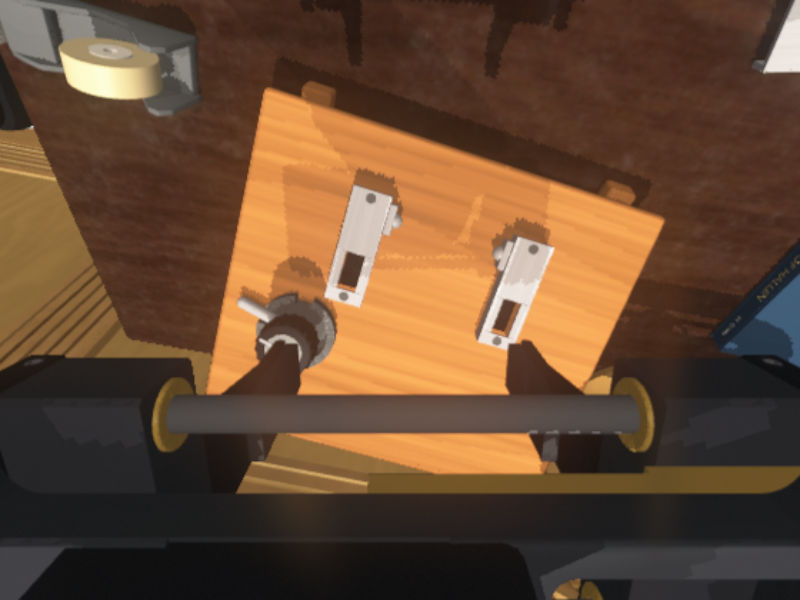

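The finger at (241,300) points to the right edge, and the knob is home (16.7 mm against 17.0 mm at the first grip). I'll refit the board with this second wrist view, then fetch the ledge.

```bash
python3 - <<'E'
from h import *
import pickle
D=pickle.load(open("cams.pkl","rb"));e=np.load("est.npz")
P1=[(0,-150,0),(262,150,0),(90,53,13),(90,67,13),(118,67,13),(118,53,13),(90,-67,13),(90,-53,13),(118,-53,13),(118,-67,13),(44,-74,13),(44,-46,13),(128,-74,13),(128,-46,13),(44,46,13),(44,74,13),(128,46,13),(128,74,13)]
u1=np.array([(160,237),(710,297),(476,167),(492,158),(518,197),(503,207),(327,273),(343,264),(368,297),(352,306),(277,225),(306,204),(352,325),(383,301),(429,111),(466,88),(500,227),(535,203)])
P2=[(0,-150,0),(0,150,0),(44,-74,13),(44,-46,13),(128,-74,13),(128,-46,13),(44,46,13),(44,74,13),(128,46,13),(128,74,13),(104,-60,13),(104,60,13)]
u2=np.array([(265,88),(663,219),(356,184),(391,195),(327,298),(361,307),(517,236),(553,247),(478,342),(513,350),(351,271),(506,319)])
f=lambda u:(u+.5)*.7-.5
c2=camera_params("wrist")
for o in ([(c2,P2,f(u2))],[(D["wb"],P1,f(u1)),(c2,P2,f(u2))]):
    p,r=fit(o,e["B"],mkB);print(p,np.abs(r).mean(0))
print(e["B"]);np.savez("est.npz",B=p,L=e["L"])
B=mkB(p);L=mkL(e["L"]);h=-np.pi/2
ctrl.move_pose(*tool(L,(0,0,110),h)); rep(L,"above")
print(ctrl.line_to(*tool(L,(0,0,20),h),rate=.1,threshold=8)); rep(L,"down")
ctrl.close_gripper(40); rep(L,"grip")
ctrl.line_to(*tool(L,(0,0,120),h),rate=.1); ctrl.wait(.3); rep(L,"lift")
E
```

```text
[ 0.54398473  0.0044664  -0.65548126] [1.04447724 0.80397951]
[ 0.54353755  0.00474266 -0.65653389] [1.19367564 1.02880168]
[ 0.54325737  0.00489267 -0.6566288 ]
above t 12.69 loc ([0.8, -0.8, 110.2], -1.571) F [ 0.8 -0.5 -0.2] M [-0.16  0.03 -0.03] op 1.005
False
down t 13.74 loc ([0.5, 0.5, 20.7], -1.571) F [-0.5 -0.8  0.4] M [-0.15  0.08  0.05] op 1.002
grip t 14.96 loc ([-0.2, 0.0, 20.0], -1.571) F [-1.1 -0.   0.2] M [-0.16  0.13  0.01] op 0.108
lift t 16.41 loc ([-0.2, -0.2, 119.5], -1.571) F [ 0.4  0.2 -3.3] M [-0.11  0.03  0.08] op 0.113
```

```bash
python3 - <<'E'
from h import *
e=np.load("est.npz");B=mkB(e["B"]);h=-np.pi/2
L=mkL(e["L"]);ctrl.line_to(*tool(L,(0,0,200),h),rate=.2)
ctrl.move_pose(*tool(B,(65,0,130),h)); rep(B,"over")
ctrl.line_to(*tool(B,(70,0,50),h),rate=.08,threshold=8); ctrl.wait(.4); rep(B,"near")
c=camera_params("wrist");a=snapshot("wrist");s=snapshot("scene")
a=cv2.resize(a,(560,420)); s=cv2.resize(s[190:310,270:400],(455,420),interpolation=cv2.INTER_CUBIC)
im=np.hstack([a[:340,120:465],s[:340]]);cv2.imwrite("pics/n.png",im[:,:,::-1]);print(im.shape)
cs=camera_params("scene")
Lm=B.copy();Lm[:3,3]+=B[:3,:3]@np.array([.070,0,.030])
pr=lambda cp,P:proj(cp,np.array(P)/1000@Lm[:3,:3].T+Lm[:3,3])
C=[(57,100,15),(57,-100,15),(-5,-100,53),(-5,100,53)]
print((pr(c,C)-[120,0]).round(),((pr(cs,C)-[270,190])*3.5+[345,0]).round())
E
```

```text
over t 18.07 loc ([64.6, 1.2, 130.2], -1.57) F [-1.9  0.6 -2.1] M [-0.08  0.86  0.05] op 0.114
near t 19.62 loc ([70.0, 0.1, 50.1], -1.571) F [-2.2  0.1 -2.1] M [-0.08  0.83  0.1 ] op 0.116
(340, 800, 3)
[[271.  75.]
 [242. 379.]
 [153. 433.]
 [149.  61.]] [[552.  35.]
 [549. 235.]
 [436. 219.]
 [455.  21.]]
```

View pics/n.png

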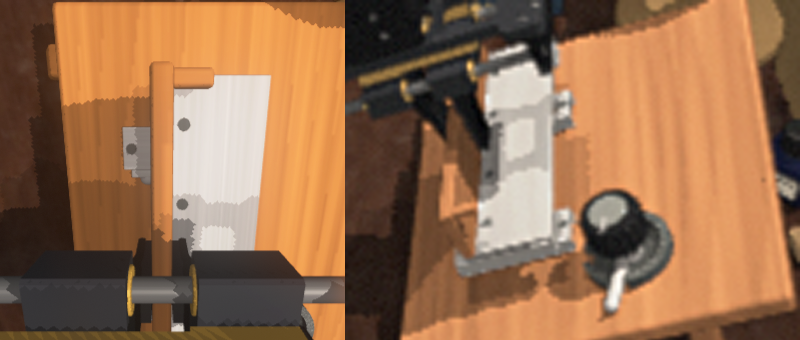

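Wrist view: plate corner at (271,74) against (271,75) predicted, strip corner at (150,62) against (149,61). The ledge is straight in the hand and lined up, so I'll lower it.

```bash
python3 - <<'E'
from h import *
e=np.load("est.npz");B=mkB(e["B"]);h=-np.pi/2
print(ctrl.line_to(*tool(B,(70,0,31),h),rate=.05,threshold=6)); rep(B,"mid")
print(ctrl.line_to(*tool(B,(70,0,20.5),h),rate=.03,threshold=6)); ctrl.wait(.2); rep(B,"low")
E
```

```text
False
mid t 20.25 loc ([69.9, -0.4, 30.6], -1.571) F [-0.6 -0.1 -3.1] M [-0.11  0.88  0.1 ] op 0.109
True
low t 20.81 loc ([70.1, 0.4, 21.7], -1.57) F [ 0.1 -0.4  5.1] M [-0.28  0.32  0.12] op 0.111
```

```bash
python3 - <<'E'
from h import *
e=np.load("est.npz");B=mkB(e["B"]);h=-np.pi/2
for x in (66,62,58,55,53.5):
    s=ctrl.line_to(*tool(B,(x,0,21.7),h),rate=.03,threshold=20); rep(B,(x,s))
    if s: break
ctrl.wait(.3); rep(B,"end")
E
```

```text
(66, False) t 21.06 loc ([65.9, 0.2, 21.8], -1.571) F [-1.5  0.1  3.2] M [-0.21  0.62 -0.  ] op 0.112
(62, False) t 21.34 loc ([62.5, -0.1, 21.8], -1.571) F [ 2.5 -1.8  1.9] M [-0.41 -0.15  0.02] op 0.108
(58, False) t 21.62 loc ([57.4, -0.1, 21.8], -1.57) F [ 1.4 -1.7  5.1] M [-0.46  0.24 -0.01] op 0.108
(55, False) t 21.88 loc ([55.0, -0.2, 21.8], -1.571) F [ 2.5 -3.   4. ] M [-0.59 -0.    0.04] op 0.113
(53.5, False) t 22.12 loc ([55.0, -0.2, 21.8], -1.571) F [ 5.3 -3.3  1.1] M [-0.53 -0.82  0.08] op 0.112
end t 22.43 loc ([55.0, -0.2, 21.8], -1.571) F [ 5.7 -2.3  1. ] M [-0.57 -0.77  0.09] op 0.111
```

Hard stop at x = 55.0 mm, so the ledge is home. Next I release it and lock.

```bash
python3 - <<'E'
from h import *
e=np.load("est.npz");B=mkB(e["B"]);h=-np.pi/2
K=(164,-88)
g=lambda z,phi,**k: ctrl.line_to(*tool(B,(*K,z),phi),**k)
ctrl.line_to(*tool(B,(54.8,0,21.7),h),rate=.03)
ctrl.let_go(); rep(B,"open")
ctrl.line_to(*tool(B,(55,0,110),h),rate=.12)
ctrl.move_pose(*tool(B,(*K,90),.65)); rep(B,"above")
s=snapshot("scene");cv2.imwrite("pics/s3.png",cv2.resize(s[180:310,260:400],None,fx=4,fy=4,interpolation=cv2.INTER_CUBIC)[:,:,::-1])
print(g(17,.65,rate=.1,threshold=8)); rep(B,"down")
ctrl.close_gripper(30); rep(B,"grip")
g(31.5,.65,rate=.04); rep(B,"pulled")
for a in (.4,.1,-.2,-.45,-.65): g(31.5,a)
rep(B,"turned")
print(g(16,-.65,rate=.04,threshold=25)); rep(B,"pushed")
E
```

```text
open t 24.07 loc ([54.8, -0.0, 21.7], -1.571) F [-0.4 -0.4  0.4] M [-0.1   0.53  0.07] op 1.0
above t 27.13 loc ([163.9, -87.9, 89.9], 0.65) F [-0.2  0.1 -0.3] M [0.06 0.54 0.01] op 1.0
False
down t 28.07 loc ([164.3, -87.9, 17.2], 0.65) F [-0.7 -0.2 -0.1] M [0.02 0.54 0.01] op 1.004
grip t 28.92 loc ([164.3, -88.4, 17.1], 0.65) F [ 0.5 -2.2  2.1] M [-0.35  0.5  -0.02] op 0.45
pulled t 29.43 loc ([164.3, -88.3, 31.7], 0.65) F [ 1.8 -2.8  1.4] M [-0.6   0.25  0.02] op 0.451
turned t 31.48 loc ([164.3, -88.3, 31.5], -0.645) F [ 3.1 -5.1  1.7] M [-1.15 -0.28  0.04] op 0.451
True
pushed t 31.91 loc ([164.4, -88.5, 16.5], -0.644) F [-1.9 -3.  12.5] M [-0.56  0.75  0.08] op 0.451
```

```bash
python3 - <<'E'
from h import *
B=mkB(np.load("est.npz")["B"])
ctrl.let_go(); rep(B,"open")
ctrl.line_to(*tool(B,(164,-88,100),-.65),rate=.12)
ctrl.move_pose(*tool(B,(125,-30,170),.2)); ctrl.wait(.3); rep(B,"clear")
a=snapshot("wrist")[:300]; s=snapshot("scene")
c=camera_params("wrist")
P=[(55+57,100,17),(55+57,-100,17),(50,-100,55),(50,100,55),(164,-88,43),(114,-88,10)]
w=lambda cp:proj(cp,np.array(P)/1000@B[:3,:3].T+B[:3,3])
s=cv2.resize(s[180:310,260:400],(323,300),interpolation=cv2.INTER_CUBIC)
im=np.hstack([a[:,60:530],s]);cv2.imwrite("pics/f.png",im[:,:,::-1]);print((w(c)-[60,0]).round())
E
```

```text
open t 32.94 loc ([165.1, -90.8, 15.9], -0.651) F [0.8 0.  0.3] M [-0.07  0.45  0.02] op 0.996
clear t 34.74 loc ([125.3, -31.0, 169.4], 0.198) F [ 0.3  0.5 -0.5] M [-0.02  0.46 -0.04] op 1.0
[[340. 205.]
 [161. 169.]
 [162. 108.]
 [376. 153.]
 [160. 224.]
 [173. 172.]]
```

View pics/f.png

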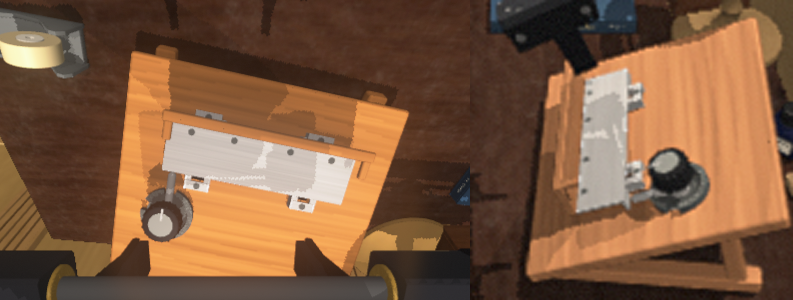

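Plate corners at about (346,205) and (163,170) and the strip ends match the home prediction. The finger, at about (171,178), points down the slope at the fold. Signing off.

```bash
python3 -c "
from station import job
print(job.sign_off())"
```

```text
the job is handed in; nothing more can be done
None
```

The ledge is fitted and locked, and I handed the job in at about 35 s of the 61 s allowed. The hand-in gives no verdict, so the results below are my own checks.

- **Opening the lock:** I pulled the knob out 14.5 mm, turned it 1.30 rad counter-clockwise and pushed it home. The picture showed the finger pointing at the right-hand edge.
- **Mounting the ledge:** I lowered it onto the channels at board x = 70 mm. I then pressed it past the catches to a hard stop at x = 55.0 mm, with y about -0.2 mm and z about 1.8 mm.
- **Locking it in:** I turned the knob back 1.295 rad and pushed it home. The tool ended 0.6 mm below where it first gripped the knob, so the knob is fully in.

In the last picture the ledge's corners are within about 2 px of the home prediction, except one plate corner that is about 6 px off, which I put down to reading it by eye. The finger points down the slope at the ledge's folded edge, and the gripper was clear of everything.

No check failed. I did not measure the book, tape dispenser or stapler again at the end, but the arm never went near them and no contact forces showed up.

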